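# Set the parts cleaner's timer wheel and start it

## Task

Set the parts cleaner's timer: flick the edge of its black six-lobed thumbwheel round with a fingertip, click by click, until the raised bar on the wheel points at the fixed arrow on the box and the wheel rests in that click. Only then press the flat round start button on the small separate station all the way down and let it come up again. Nothing is to be picked up, and the loose things standing about must stay where they are.

Things in the scene. Friction and masses are not known exactly. Their poses are not given: they have to be found in the camera images.
- timer: Timer: fixed grey steel box 180 x 180 mm, 60 mm tall, its flat lid at z = 0.060; origin at the centre of its underside, z up. It stands turned by its yaw. The wheel lies flat on the middle of the lid. The arrow, a flat painted plate 30 mm long, 6 mm tall, is on the lid on the box's own +x side, its point towards the wheel's axis.
- wheel_top (a point): Centre of the wheel's top face, on its upright axis, z = 0.084. The black wheel is flat: from z = 0.066 to 0.084 (18 mm thick, 6 mm above the lid), with a round core of 30 mm radius and six equal round-ended lobes 60 degrees apart, each 10 mm wide, reaching 52 mm from the axis. Gaps between lobes are 37 mm wide, 47 mm from the axis. At rest, lobes lie at 0, 60, 120, 180, 240, 300 degrees from the box's +x.
- rib_end (a point): Point on the wheel, 50 mm from the axis, near the outer end of the raised bar (8 mm wide, 6 mm tall, top at z = 0.089) that runs along one lobe from near the wheel's middle and marks that lobe. Its height is z = 0.086.
- arrow_spot (a point): Point fixed on the timer where rib_end must come: 50 mm from the wheel's axis on the box's +x side, just short of the arrow's point, z = 0.086.
- wheel (a joint): Angle of the wheel in rad, counter-clockwise seen from above. 0 (and every full turn, +-6.283) has the bar at the arrow; one click is 1.047. It turns either way without end stops, rests only at whole clicks and springs to the nearest one when let go: pushed more than half a click (30 degrees) past a rest it tips on to the next. That takes about 3 to 5 N at a lobe.
- station: Start station: fixed dark steel box 70 x 110 mm, 50 mm tall; origin at the centre of its underside. It stands either to the left or to the right of the timer. On its top are the start button, 25 mm to its own -y side, and a domed lamp 28 mm across, 18 mm tall, 30 mm to its own +y side, which does nothing.
- start_top (a point): Centre of the top face of the start button, a flat round black button 32 mm across in a steel collar 48 mm across; when up its top is at z = 0.072, 10 mm above the collar's.
- start (a joint): How far the start button is pressed, m: 0 up, 0.006 fully down, which takes about 5 N. It springs back.
- can_a: Aerosol can, upright and loose, 66 mm across, 200 mm tall, origin at the centre of its underside. A bystander; it stands on the side of the table where the start station does not.
- can_b: Second aerosol can, upright and loose, same size and origin; a bystander to the left.
- socket: Loose steel wrench socket, 24 mm across, 40 mm tall, standing on a far corner of the timer's lid, about 90 mm from the wheel's axis; origin at the centre of its underside. A bystander.
- bearing: Loose steel bearing ring, 52 mm across, 16 mm tall, flat on the table; origin at the centre of its underside. A bystander.
- gear: Loose dark steel gear blank with a hub, 60 mm across, 34 mm tall, on the table; origin at the centre of its underside. A bystander.
- wrench: Loose wrench lying across the far side of the table, about 180 mm long, 8 mm thick; origin near its middle. A bystander.
There are look-alikes about, which are no part of the job. What is shaped like the station but yellow is not meant.

How it is judged:
By the outcome, as a careful person would: the job done as asked, in the order asked, and still so for the second after the job is handed in, with the robot touching nothing.
It also fails if it takes over 72 s, if anything falls off the work surface, if the arm or the gripper's body presses on something with over 40 N, if the wrist force passes 120 N, or if a joint passes its speed limit or range.

## Robot

A 6-joint arm with a two-finger parallel gripper is mounted at the origin on the work surface. World frame = base frame: x ahead of the robot, y to its left, z up, the work surface at z = 0. Lengths are in mm, angles in rad, forces in N, time in s.
With the tool pointing down it reaches from about 375 to 750 mm from the base axis. Payload 9 kg.
Tool frame: the origin (TCP) lies between the finger pads; the fingertips stand 17 mm ahead of it and the grasp point (between the pads) lies 2 mm behind it; z points along the fingers, x is the direction in which the jaws open and shut, and the axes are right-handed (so a half turn about z gives the same grasp; the last joint's range is limited). The gripper opens to 85 mm and grips with 20 to 120 N. Pads are 22 mm wide; open, the fingers measure 114 mm over their backs; the gripper's body (76 mm by 85 mm) begins 54 mm behind the grasp point. The pads swing forward as they close: fully open they stand 13 mm farther back than shut.
Start: joints at [-1.321, 0.104, 0.097, 1.564, 0, 1.353], TCP at [270.568, -535.563, 248.331] pointing down, gripper open.
Joint ranges: [-2.99, 2.99], [-0.84, 1.86], [-1.1, 1.16], [-1.84, 2.11], [-1.51, 1.56], [-3.14, 3.14]. Speed limits (rad/s): [2.22, 2.22, 2.57, 3.14, 3.14, 3.14].

## Interface

Orientations are given as a 3x3 rotation matrix whose columns are the frame's x, y, z axes.
In Python, from station import get_state, read_camera, camera_params, hand_in, masks_of, tip_of gives the robot as it stands.
- The arm moves only by the tool send_rows, never from a script. Its argument "increments" is a list of rows, each a list of 6 numbers: the shift along the tool's x, y, z each as a share of 30 mm, from -1 to 1, then the turn, a rotation vector about the tool's x, y, z each as a share of 5 degrees, from -1 to 1. A call has 1 to 8 rows; each row shifts and turns the commanded pose from where the row before left it, along the tool's axes as they then stand; what a row does not reach is not made up. A row lasts 1/12 s, in which the tool goes at most 41.7 mm and 7.16 degrees, less where a joint would pass 70% of its speed; a pose out of reach is approached as far as the arm can. A call with a number of a shift or a turn outside -1 to 1 is refused whole. A call with a gripper value outside its range is refused whole. "claw" is the closure, from 0 (fully open) to 1 (shut), set as the call begins (left out, the last holds). The fingers move at their own pace and stop on an object; "grip_force" is the grip in N (left out, the last holds). Time passes only in rows, so rows that do not move let the fingers close. It gives the time, the measured TCP pose, the force and the opening at its end, in the units of the state.
- get_state(): the state, without advancing time (a new reading comes with each control period).
- read_camera(name): name is "scene" or "top" or "wrist"; returns (picture, depth): 400x640x3 uint8, red, green, blue; 400x640 float32, mm along the optical axis (not along the pixel's ray), 0 where there is no reading.
- camera_params(name): a dict with "camera_matrix" (3x3 intrinsics, pixels), "R" (3x3) and "t" (3): a world point X has camera coordinates R X + t. Camera axes: x right, y down, z forward; pixel columns grow to the right and rows downward; lengths in mm; the calibration is good to about 2 mm. A picture is of the moment at which its call begins: read the wrist's pose just before it. camera_params takes no time and is no camera call; for the wrist camera it gives the pose at the moment of the call.
- hand_in(): hands the job in, once; it reports no verdict.
Trained networks look in the newest picture that a camera, given by its name, has taken for a name from the list of things; names that differ only in an ending like _2 or _b are one class to them, and where a whole thing is asked for, a point or a joint stands for the part that bears it (a point fixed in the world has none). Each returns a list of dicts, best first, with "p" (0 to 1); they miss things now and then, are a little off and sometimes report something else, mostly with a low value. They report only what shows in the picture. A call takes as long as a camera call. They do not tell look-alikes from the thing itself.
- masks_of(label, camera): "mask" (400x640 bool, what is visible of it).
- tip_of(label, camera): "point" ([x, y, z] in mm, in world coordinates, good to about 4 mm: a listed point, or the origin of a listed thing).
The state is a dict: "t": time; "q": joint angles; "dq": joint speeds; "joint_efforts": joint torques, N m; "position": TCP position; "tool_rot": TCP orientation; "wrist_force": force on the tool from outside, world axes, zero at the start; "moment": the same for the moment, N m; "opening": finger opening in mm.
Only numpy, scipy, OpenCV 4.12 (cv2) and the standard library are available. Lean on these libraries where they do the work, as an engineer would, in place of code of your own. Each camera call takes 0.05 s, during which the arm holds its last target. There are 200 camera calls.

## Working session

There is one attempt and no reset: what is moved stays moved. The work goes in short steps, Python scripts to look and compute and a tool call to move; the robot and the scene stay as the last step left them, time stands still between calls to the robot, and variables do not carry over. Pictures are saved under pics/ and viewed, about 8 in all and at most 12, crops included, and the job is handed in when it is done.

Besides the shell and the picture viewer there is one more tool, called after ">>>" as name([rows], argument=value, ...), one row to a line, values as JSON. send_rows: Moves the arm, as the interface text tells. Shift numbers are shares of 30 mm and turn numbers shares of 5 degrees, none past 1 either way. Its arguments: {"type":"object","properties":{"increments":{"type":"array","items":{"type":"array","items":{"type":"number","minimum":-1,"maximum":1}}},"claw":{"type":"number"},"grip_force":{"type":"number"}},"required":["increments"]}

```bash
mkdir -p pics; ls; python3 - <<'E'
from station import *
import cv2,numpy as np
for c in("top","scene"):
    p,d=read_camera(c); cv2.imwrite(f"pics/{c}1.png",p[:,:,::-1])
    np.save(f"{c}d.npy",d)
    for l in("timer","wheel_top","rib_end","arrow_spot","station","start_top","can_a","socket","bearing","gear"):
        print(c,l,[(np.round(r["point"]).tolist(),round(r["p"],2)) for r in tip_of(l,c)][:4])
s=get_state();print(s)
E
```

```text
pics
top timer [([544.0, 22.0, 0.0], 0.56)]
top wheel_top [([543.0, 25.0, 83.0], 0.63)]
top rib_end [([519.0, -20.0, 85.0], 0.59)]
top arrow_spot [([590.0, 25.0, 88.0], 0.95)]
top station [([524.0, 270.0, 4.0], 0.94), ([685.0, 209.0, 1.0], 0.92), ([226.0, 288.0, -0.0], 0.91), ([790.0, 43.0, -2.0], 0.46)]
top start_top [([231.0, 266.0, 71.0], 0.62), ([529.0, 242.0, 70.0], 0.57), ([695.0, 182.0, 72.0], 0.54)]
top can_a [([622.0, 384.0, -2.0], 0.94), ([482.0, -277.0, 2.0], 0.85), ([594.0, 28.0, 85.0], 0.17)]
top socket [([605.0, 97.0, 60.0], 0.62), ([789.0, 45.0, 1.0], 0.58)]
top bearing [([381.0, -192.0, 2.0], 0.64)]
top gear [([380.0, 223.0, 1.0], 0.88), ([542.0, 23.0, 2.0], 0.49), ([481.0, -277.0, -0.0], 0.23)]
scene timer [([543.0, 22.0, -2.0], 0.85)]
scene wheel_top [([543.0, 27.0, 87.0], 0.73)]
scene rib_end [([517.0, -18.0, 87.0], 0.82)]
scene arrow_spot [([593.0, 22.0, 90.0], 0.92)]
scene station [([224.0, 292.0, 2.0], 0.95), ([528.0, 264.0, -3.0], 0.9), ([684.0, 205.0, -4.0], 0.57)]
scene start_top [([529.0, 241.0, 70.0], 0.73), ([696.0, 185.0, 68.0], 0.71), ([606.0, 96.0, 60.0
[... 349 characters left out ...]
390257e+00,
        2.90457445e-05,  1.35310813e+00]), 'dq': array([-0.00019869,  0.00052122,  0.00060258, -0.00180938,  0.00061863,
       -0.00011382]), 'joint_efforts': array([-1.13672533e-03, -5.56763184e+01,  5.03778291e+01,  3.95782035e-04,
       -4.39337973e-04, -4.20833928e-06]), 'position': array([ 270.59671321, -535.55233789,  248.34794309]), 'tool_rot': array([[ 4.50943440e-01, -8.92552525e-01,  5.87012253e-05],
       [-8.92552518e-01, -4.50943444e-01, -1.12423724e-04],
       [ 1.26815012e-04, -1.69718554e-06, -9.99999992e-01]]), 'wrist_force': array([ 0.11395964, -0.17895154, -0.43089562]), 'moment': array([ 0.01736024,  0.03965207, -0.04190123]), 'opening': 85.23745403361674}
```

View pics/top1.png

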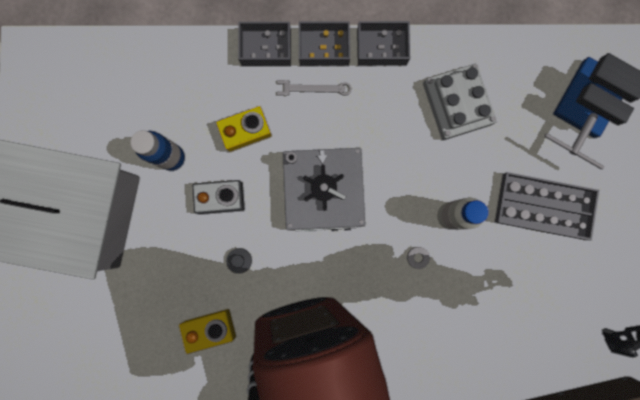

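View pics/scene1.png

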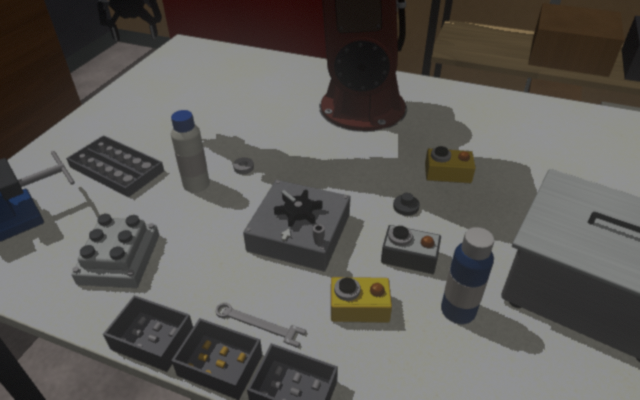

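Candidates in the top image: dark station at (217,196), with its button at (228,194) and its lamp at (203,197); yellow look-alikes at (244,128) and (207,331). I choose the dark one at about (526,267) mm. The wheel is at (323,188), with its bar pointing lower right. Next I refine the positions and take a close crop.

```bash
python3 - <<'E'
from station import *
import cv2,numpy as np
p,d=read_camera("top"); c=camera_params("top");K=c["camera_matrix"]
v,u=np.mgrid[:400,:640]
X=np.stack([(u-K[0,2])/K[0,0]*d,(v-K[1,2])/K[1,1]*d,d],-1)
W=(X-c["t"])@c["R"]
def rect(x0,x1,y0,y1,z0,z1):
    m=(W[...,0]>x0)&(W[...,0]<x1)&(W[...,1]>y0)&(W[...,1]<y1)&(W[...,2]>z0)&(W[...,2]<z1)
    q=W[m]; print(len(q),np.median(q[:,2]),cv2.minAreaRect(q[:,:2].astype(np.float32)),q[:,:2].mean(0))
rect(440,650,-80,130,54,66)
rect(480,600,-40,90,76,92)
rect(470,580,200,340,44,56)
rect(500,560,215,265,64,80)
big=lambda a:cv2.resize(a,None,fx=5,fy=5,interpolation=cv2.INTER_CUBIC)
cv2.imwrite("pics/crop.png",cv2.resize(p[135:240,180:380,::-1],(800,420),interpolation=cv2.INTER_CUBIC))
E
```

```text
5253 59.78451158898575 ((542.1188354492188, 25.847396850585938), (179.99685668945312, 180.0672607421875), 2.2697670459747314) [539.18420018  24.71002805]
837 84.02538682044388 ((552.33447265625, 27.989543914794922), (121.1065673828125, 97.2304458618164), 14.352670669555664) [541.62283843  25.84068181]
1012 50.34559711732047 ((525.9318237304688, 268.2277526855469), (69.99810028076172, 110.60130310058594), 4.263101577758789) [524.45224354 272.09210779]
187 71.34204447843027 ((527.2822265625, 242.9866485595703), (41.330928802490234, 41.385498046875), 52.520694732666016) [527.73972245 242.33545835]
```

View pics/crop.png

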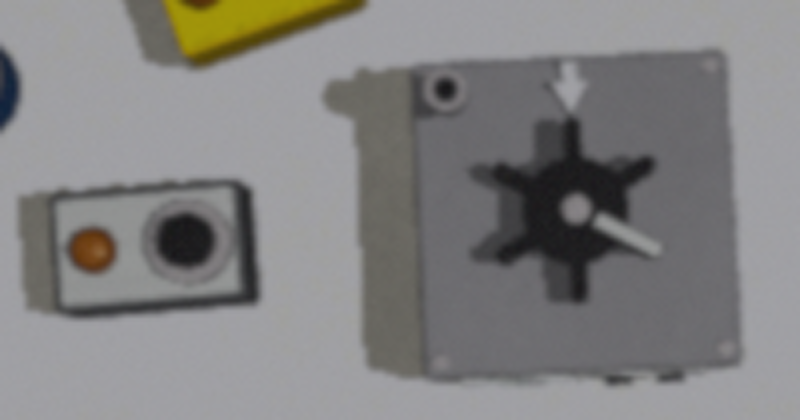

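The crop confirms it: the dark-sided station has its black button at crop (185,240) and lamp at (92,250). The bar points to about −120° from the arrow, so the wheel needs two clicks counter-clockwise. I'll move with the claw shut to the gap at 210° (world about 500,−1).

>>> send_rows([
  [-0.623,-0.7435,0,0,0,0],
  [-0.623,-0.7435,0,0,0,0],
  [-0.623,-0.7435,0,0,0,0],
  [-0.623,-0.7435,0,0,0,0],
  [-0.623,-0.7435,0,0,0,0],
  [-0.623,-0.7435,0,0,0,0],
  [-0.623,-0.7435,0,0,0,0],
  [-0.623,-0.7435,0,0,0,0],
], claw=1, grip_force=20)

```text
t: 1.82
position: [362.7, -320.4, 248.4]
tool_rot: [[0.451, -0.893, 0.0], [-0.893, -0.451, -0.0], [0.0, -0.0, -1.0]]
wrist_force: [-0.4, 0.3, 0.1]
opening: 0.0
```

>>> send_rows([
  [-0.623,-0.7435,0,0,0,0],
  [-0.623,-0.7435,0,0,0,0],
  [-0.623,-0.7435,0,0,0,0],
  [-0.623,-0.7435,0,0,0,0],
  [-0.623,-0.7435,0,0,0,0],
  [-0.623,-0.7435,0,0,0,0],
  [-0.623,-0.7435,0,0,0,0],
  [-0.623,-0.7435,0,0,0,0],
])

```text
t: 2.48
position: [454.6, -106.3, 248.5]
tool_rot: [[0.451, -0.893, 0.001], [-0.893, -0.451, -0.0], [0.001, -0.0, -1.0]]
wrist_force: [0.7, -0.4, 0.4]
opening: 0.2
```

>>> send_rows([
  [-0.623,-0.7435,0,0,0,-1],
  [0,0,0,0,0,-1],
  [0,0,0,0,0,-1],
  [0,0,0,0,0,-1],
  [0,0,0,0,0,-1],
  [0,0,0,0,0,-1],
  [0,0,0,0,0,-1],
  [0,0,0,0,0,-1],
])

```text
t: 3.15
position: [465.8, -81.0, 248.4]
tool_rot: [[0.921, -0.39, 0.0], [-0.39, -0.921, -0.0], [0.0, 0.0, -1.0]]
wrist_force: [-0.4, 0.7, -0.4]
opening: 0.1
```

>>> send_rows([
  [0,0,0,0,0,-1],
  [0,0,0,0,0,-1],
  [0,0,0,0,0,-1],
  [0,0,0,0,0,-1],
  [0,0,0,0,0,-1],
  [0,0,0,0,0,-1],
  [0,0,0,0,0,-1],
  [0,0,0,0,0,-1],
])

```text
t: 3.82
position: [465.8, -81.0, 248.4]
tool_rot: [[0.956, 0.293, 0.0], [0.293, -0.956, -0.0], [0.0, 0.0, -1.0]]
wrist_force: [-0.5, -0.7, 0.7]
opening: -0.2
```

>>> send_rows([
  [0,0,0,0,0,-1],
  [0,0,0,0,0,-1],
  [0,0,0,0,0,-1],
  [0,0,0,0,0,-0.1],
  [0,0,0,0,0,0],
])

```text
t: 4.23
position: [465.7, -81.0, 248.4]
tool_rot: [[0.846, 0.533, 0.0], [0.533, -0.846, -0.0], [0.0, 0.0, -1.0]]
wrist_force: [0.2, 0.0, -0.1]
opening: -0.2
```

>>> send_rows([
  [0.794,-0.551,0,0,0,0],
  [0.794,-0.551,0,0,0,0],
  [0.794,-0.551,0,0,0,0],
  [0,0,0.9,0,0,0],
  [0,0,0.9,0,0,0],
  [0,0,0.9,0,0,0],
  [0,0,0.9,0,0,0],
  [0,0,0,0,0,0],
])

```text
t: 4.9
position: [496.8, -0.0, 135.0]
tool_rot: [[0.847, 0.532, -0.007], [0.532, -0.847, 0.002], [-0.005, -0.005, -1.0]]
wrist_force: [-0.7, -0.0, -0.9]
opening: 0.2
```

```bash
python3 - <<'E'
from station import *
import cv2,numpy as np
s=get_state();print(s["position"],s["q"])
p,d=read_camera("wrist")
p2,_=read_camera("scene")
im=np.vstack([cv2.resize(p,(480,300)),cv2.resize(p2[150:290,220:444],(480,300),interpolation=cv2.INTER_CUBIC)])
cv2.imwrite("pics/w1.png",im[:,:,::-1])
for l in("wheel_top","rib_end","arrow_spot"):
    for c in("wrist",): print(l,[(np.round(r["point"],1).tolist(),round(r["p"],2)) for r in tip_of(l,c)][:3])
E
```

```text
[ 4.96788287e+02 -1.51982327e-02  1.34994774e+02] [-2.63894431e-01 -1.95528911e-01 -3.99579401e-01  1.37425637e+00
 -1.09522142e-04  7.45617112e-01]
wheel_top [([542.1, 26.8, 82.6], 0.92)]
rib_end []
arrow_spot [([593.4, 29.3, 82.0], 0.66)]
```

View pics/w1.png

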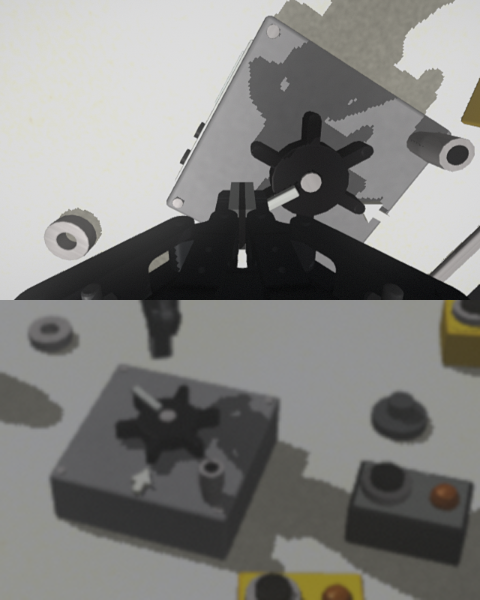

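```bash
cat > h.py <<'E'
from station import *
import numpy as np
def proj(P,c):
    q=camera_params(c); x=q["camera_matrix"]@(q["R"]@np.array(P,float)+q["t"]); return np.round(x[:2]/x[2],1)
E
python3 - <<'E'
from h import *
for P in [(497,0,118),(497,0,105),(497,0,131),(542,26,84)]:
    a=proj(P,"scene"); print(P,"scene",a,"crop",(a-[220,150])*[480/224,300/140]+[0,300],"wrist/1.333",proj(P,"wrist")*.75)
s=get_state();print(s["position"],s["tool_rot"].round(3).tolist())
E
```

```text
(497, 0, 118) scene [295.7 175.9] crop [162.21428571 355.5       ] wrist/1.333 [236.85  184.875]
(497, 0, 105) scene [295.9 180.6] crop [162.64285714 365.57142857] wrist/1.333 [237.15  177.525]
(497, 0, 131) scene [295.5 171.1] crop [161.78571429 345.21428571] wrist/1.333 [236.475 193.425]
(542, 26, 84) scene [299.3 204. ] crop [169.92857143 415.71428571] wrist/1.333 [303.45 170.1 ]
[500.80733434  -1.25735011 142.55083651] [[0.846, 0.534, 0.003], [0.534, -0.846, -0.001], [0.002, 0.002, -1.0]]
```

>>> send_rows([
  [0,0,0.4,0,0,0],
  [0,0,0.4,0,0,0],
  [0,0,0.3,0,0,0],
  [0,0,0.3,0,0,0],
  [0,0,0.2,0,0,0],
  [0,0,0.07,0,0,0],
  [0,0,0,0,0,0],
  [0,0,0,0,0,0],
])

```text
t: 5.82
position: [499.7, -0.9, 90.3]
tool_rot: [[0.845, 0.534, 0.0], [0.534, -0.845, -0.0], [0.0, 0.0, -1.0]]
wrist_force: [0.3, -0.3, 0.3]
opening: -0.1
```

>>> send_rows([
  [0.006,0.145,0,0,0,-1],
  [0.006,0.145,0,0,0,-1],
  [0.006,0.145,0,0,0,-1],
  [0.006,0.145,0,0,0,-1],
  [0.006,0.145,0,0,0,-1],
  [0.006,0.145,0,0,0,-1],
  [0.006,0.145,0,0,0,-1],
  [0.006,0.145,0,0,0,-1],
])

```text
t: 6.48
position: [526.8, -22.2, 90.8]
tool_rot: [[0.3, 0.954, 0.0], [0.954, -0.3, -0.001], [-0.001, 0.0, -1.0]]
wrist_force: [-2.2, -0.6, 0.7]
opening: 0.0
```

>>> send_rows([
  [0.006,0.145,0,0,0,-1],
  [0.006,0.145,0,0,0,-1],
  [0.006,0.145,0,0,0,-1],
  [0.006,0.145,0,0,0,-1],
  [0,0,0,0,0,0],
  [0,0,0,0,0,0],
  [0,0,0,0,0,0],
])

```text
t: 7.07
position: [543.8, -24.2, 90.5]
tool_rot: [[-0.037, 0.999, 0.0], [0.999, 0.037, -0.0], [-0.0, 0.0, -1.0]]
wrist_force: [0.3, 1.3, 0.1]
opening: 0.2
```

```bash
python3 - <<'E'
from h import *
import cv2
s=get_state();print(s["position"],s["wrist_force"],s["q"].round(2))
p,d=read_camera("wrist"); p2,_=read_camera("scene")
for l in("wheel_top","rib_end"):
    for c in("wrist","scene"): print(l,c,[(np.round(r["point"],1).tolist(),round(r["p"],2)) for r in tip_of(l,c)][:2])
im=np.vstack([cv2.resize(p,(480,300)),cv2.resize(p2[150:290,220:444],(480,300),interpolation=cv2.INTER_CUBIC)])
cv2.imwrite("pics/w2.png",im[:,:,::-1])
E
```

```text
[543.77133788 -24.20555661  90.48445773] [0.32045543 1.33985613 0.14490145] [-0.28 -0.03 -0.33  1.27 -0.   -0.32]
wheel_top wrist [([538.7, 23.0, 81.9], 0.64)]
wheel_top scene [([544.8, 27.7, 86.7], 0.73)]
rib_end wrist []
rib_end scene [([570.8, -13.8, 88.9], 0.95)]
```

View pics/w2.png

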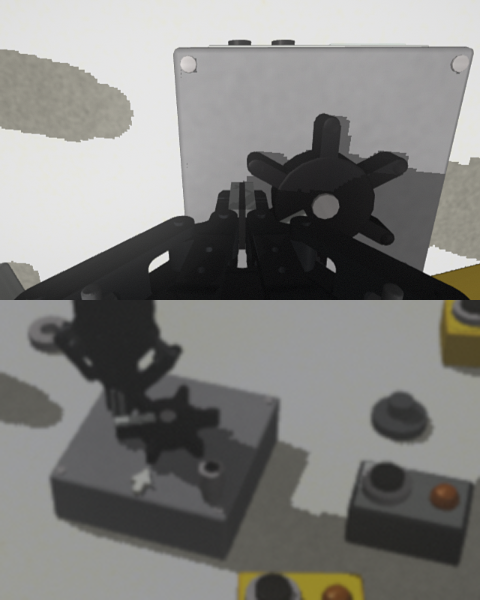

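The wheel made one click: in the scene crop the bar at (135,420) now points to −57°. Now the second click.

>>> send_rows([
  [0.006,0.145,0,0,0,-1],
  [0.006,0.145,0,0,0,-1],
  [0.006,0.145,0,0,0,-1],
  [0.006,0.145,0,0,0,-1],
  [0.006,0.145,0,0,0,-1],
  [0.006,0.145,0,0,0,-1],
  [0.006,0.145,0,0,0,-1],
  [0.006,0.145,0,0,0,-1],
])

```text
t: 8.03
position: [575.3, -11.5, 90.2]
tool_rot: [[-0.676, 0.737, -0.0], [0.737, 0.676, -0.0], [-0.0, -0.001, -1.0]]
wrist_force: [-0.8, -0.3, 0.6]
opening: 0.2
```

>>> send_rows([
  [0.006,0.145,0,0,0,-1],
  [0.006,0.145,0,0,0,-1],
  [0.006,0.145,0,0,0,-1],
  [0.006,0.145,0,0,0,-1],
  [0,0,0,0,0,0],
  [0,0,0,0,0,0],
  [0,0,0,0,0,0],
])

```text
t: 8.62
position: [585.9, 2.3, 90.2]
tool_rot: [[-0.884, 0.467, -0.0], [0.467, 0.884, -0.0], [0.0, -0.0, -1.0]]
wrist_force: [1.5, -0.9, -0.4]
opening: -0.1
```

```bash
python3 - <<'E'
from h import *
s=get_state();print(s["position"],s["wrist_force"])
read_camera("scene")
for l in("wheel_top","rib_end"):
    for c in("scene",): print(l,c,[(np.round(r["point"],1).tolist(),round(r["p"],2)) for r in tip_of(l,c)][:2])
E
```

```text
[585.89247483   2.25761751  90.15982253] [ 1.47250825 -0.8808653  -0.3744154 ]
wheel_top scene [([544.1, 29.6, 84.7], 0.8)]
rib_end scene [([592.3, 29.3, 86.6], 0.77), ([375.7, 222.3, 0.9], 0.38)]
```

>>> send_rows([
  [0,0,-0.3,0,0,0],
  [0,0,-0.6,0,0,0],
  [0,0,-0.8,0,0,0],
  [0,0,-0.8,0,0,0],
  [0.607,0.686,0,0,0,0],
  [0.607,0.686,0,0,0,0],
  [0.607,0.686,0,0,0,0],
  [0.607,0.686,0,0,0,0],
])

```text
t: 9.43
position: [559.6, 110.0, 166.2]
tool_rot: [[-0.885, 0.466, 0.001], [0.466, 0.885, -0.0], [-0.001, 0.0, -1.0]]
wrist_force: [0.6, -0.6, -0.4]
opening: 0.5
```

>>> send_rows([
  [0.607,0.686,0,0,0,0],
  [0.607,0.686,0,0,0,0],
  [0.607,0.686,0,0,0,0],
  [0.607,0.686,0,0,0,0],
  [0.607,0.686,0,0,0,0],
  [0,0,0,0,0,0],
  [0,0,0,0,0,0],
  [0,0,0,0,0,0],
])

```text
t: 10.1
position: [527.2, 242.3, 165.7]
tool_rot: [[-0.885, 0.465, 0.001], [0.465, 0.885, -0.0], [-0.001, 0.0, -1.0]]
wrist_force: [0.4, -0.2, -0.7]
opening: 0.2
```

```bash
python3 - <<'E'
from h import *
import cv2
s=get_state();print(s["position"],s["wrist_force"])
p,d=read_camera("top");p2,_=read_camera("scene");pw,_=read_camera("wrist")
for l in("wheel_top","rib_end","start_top","socket"):
    for c in("scene","top","wrist"): print(l,c,[(np.round(r["point"],1).tolist(),round(r["p"],2)) for r in tip_of(l,c)][:3])
im=np.vstack([cv2.resize(p[135:240,180:380],(560,294),interpolation=cv2.INTER_CUBIC),cv2.resize(p2[150:290,220:487],(560,294),interpolation=cv2.INTER_CUBIC)])
cv2.imwrite("pics/w3.png",im[:,:,::-1])
E
```

```text
[527.23141194 242.27273151 165.68460697] [ 0.42216329 -0.17008177 -0.65882772]
wheel_top scene [([544.6, 30.4, 84.3], 0.8)]
wheel_top top [([541.3, 23.0, 84.6], 0.89)]
wheel_top wrist []
rib_end scene [([594.6, 25.9, 89.4], 0.67), ([610.2, 96.2, 61.0], 0.21)]
rib_end top [([592.5, 30.4, 88.6], 0.86)]
rib_end wrist []
start_top scene [([696.0, 184.5, 72.2], 0.61), ([231.6, 267.5, 75.9], 0.51), ([526.6, 239.2, 74.4], 0.5)]
start_top top [([691.2, 183.5, 72.4], 0.55), ([528.7, 243.1, 68.8], 0.44)]
start_top wrist [([692.5, 186.7, 71.5], 0.82)]
socket scene [([607.5, 95.7, 59.9], 0.76), ([790.4, 43.7, -0.8], 0.48)]
socket top [([606.7, 94.6, 62.6], 0.55)]
socket wrist [([607.5, 96.0, 63.5], 0.57)]
```

View pics/w3.png

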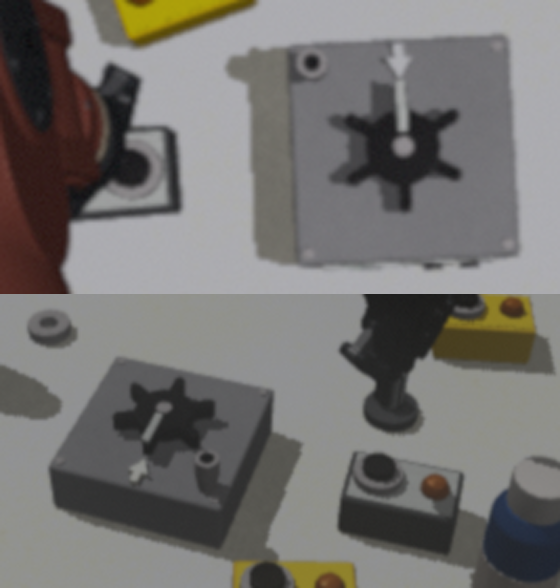

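The bar points straight at the arrow in both views (top crop (403,105), scene crop (153,428)). Now I go down onto the dark station's button.

>>> send_rows([
  [0,0,0.6,0,0,0],
  [0,0,0.6,0,0,0],
  [0,0,0.6,0,0,0],
  [0,0,0.4,0,0,0],
  [0,0,0.2,0,0,0],
  [0,0,0.06,0,0,0],
  [0,0,0,0,0,0],
  [0,0,0,0,0,0],
])

```text
t: 11.52
position: [527.6, 242.7, 92.4]
tool_rot: [[-0.885, 0.465, 0.001], [0.465, 0.885, 0.0], [-0.001, 0.001, -1.0]]
wrist_force: [0.2, -0.5, 1.0]
opening: -0.3
```

>>> send_rows([
  [0,0,0.05,0,0,0],
  [0,0,0.05,0,0,0],
  [0,0,0.05,0,0,0],
  [0,0,0.05,0,0,0],
  [0,0,0,0,0,0],
])

```text
t: 11.93
position: [527.6, 242.7, 85.7]
tool_rot: [[-0.885, 0.465, 0.001], [0.465, 0.885, 0.0], [-0.001, 0.001, -1.0]]
wrist_force: [2.1, 0.6, 3.5]
opening: -0.1
```

>>> send_rows([
  [0,0,0.04,0,0,0],
  [0,0,0.04,0,0,0],
  [0,0,0.04,0,0,0],
  [0,0,0,0,0,0],
  [0,0,0,0,0,0],
])

```text
t: 12.35
position: [527.6, 242.7, 83.0]
tool_rot: [[-0.885, 0.465, 0.002], [0.465, 0.885, 0.0], [-0.001, 0.001, -1.0]]
wrist_force: [-1.0, -0.6, 10.9]
opening: -0.3
```

>>> send_rows([
  [0,0,0.03,0,0,0],
  [0,0,0.02,0,0,0],
  [0,0,0,0,0,0],
  [0,0,0,0,0,0],
])

```text
t: 12.68
position: [527.7, 242.7, 82.8]
tool_rot: [[-0.885, 0.465, 0.002], [0.465, 0.885, 0.0], [-0.002, 0.001, -1.0]]
wrist_force: [-5.8, -1.1, 21.1]
opening: -0.4
```

The button is bottomed: force rose to 21 N with no further travel. Now I lift off.

>>> send_rows([
  [0,0,-0.2,0,0,0],
  [0,0,-0.4,0,0,0],
  [0,0,-0.8,0,0,0],
  [0,0,-0.8,0,0,0],
  [0,0,-0.8,0,0,0],
  [0,0,-0.8,0,0,0],
  [0,0,0,0,0,0],
  [0,0,0,0,0,0],
])

```text
t: 13.35
position: [527.5, 242.7, 195.7]
tool_rot: [[-0.885, 0.465, 0.002], [0.465, 0.885, 0.0], [-0.001, 0.001, -1.0]]
wrist_force: [0.5, -0.1, -0.7]
opening: -0.2
```

```bash
python3 - <<'E'
from h import *
import cv2
s=get_state();print(s["position"],s["wrist_force"])
p,d=read_camera("top");p2,_=read_camera("scene")
for l in("rib_end","start_top","socket","can_a","bearing","gear"):
    for c in("scene","top"): print(l,c,[(np.round(r["point"],1).tolist(),round(r["p"],2)) for r in tip_of(l,c)][:3])
cv2.imwrite("pics/w4.png",p2[:,:,::-1])
E
```

```text
[527.45113792 242.67385636 195.67570116] [ 0.48171417 -0.12927158 -0.70117047]
rib_end scene [([592.6, 29.9, 85.7], 0.72)]
rib_end top [([593.0, 28.5, 84.1], 0.84)]
start_top scene [([694.3, 186.0, 67.5], 0.76), ([528.9, 238.6, 69.5], 0.68), ([232.2, 263.5, 77.3], 0.64)]
start_top top [([691.4, 183.7, 71.9], 0.67), ([532.2, 242.5, 68.4], 0.42)]
socket scene [([608.3, 95.0, 59.1], 0.7)]
socket top [([606.9, 95.8, 63.1], 0.67), ([523.7, 268.3, -2.6], 0.54)]
can_a scene [([481.6, -276.1, -0.2], 0.87), ([624.0, 389.1, 2.8], 0.72)]
can_a top [([480.1, -274.2, 2.6], 0.84)]
bearing scene []
bearing top [([382.3, -195.0, -1.0], 0.78)]
gear scene [([378.8, 216.7, -0.1], 0.83)]
gear top [([381.3, 219.6, -0.9], 0.8)]
```

View pics/w4.png

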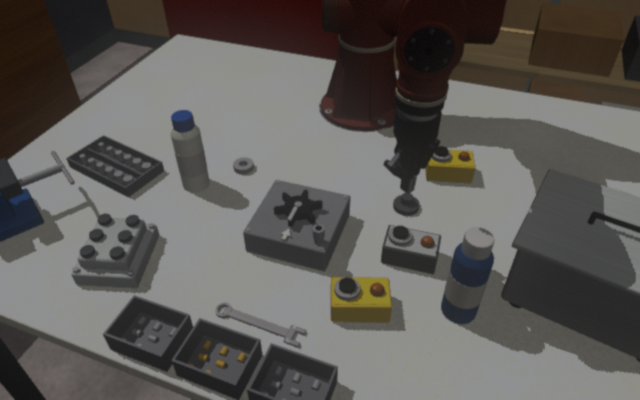

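The bar at (295,211) points at the arrow at (286,233), the button at (401,233) is up, and everything else is in place. Handing in.

```bash
python3 -c "
from station import *
print(hand_in())"
```

```text
the job is handed in; nothing more can be done
None
```

The timer is set and the start button was pressed, in that order. I handed in at about 13.5 s on the robot's clock, against the 72 s limit.

- **Wheel:** I flicked it two clicks counter-clockwise with the shut fingertips, taking the bar from −120° to the arrow. The last check put the end of the bar at about (593, 29) mm, in line with the arrow, and the pictures show it pointing there.
- **Button:** I pressed the button on the dark station until it stopped moving. The fingertips had gone down 6 mm, and the force rose to 21 N against the roughly 5 N it takes. I then lifted clear to about 196 mm; the button looks up again in the last picture.
- **Bystanders:** The cans, socket, bearing and gear measure within a few mm of where they started. The wrench I checked only by eye; it looks unmoved.

No final check failed. The networks kept reporting the yellow look-alike buttons too, and those were left alone. They also mislabelled something near the station as a socket at low confidence.

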